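Prove a lead screw's pitch with the matching comb

ROBOT

A 7-joint arm with a two-finger parallel gripper is mounted at the origin on the work surface; the furniture and walls round the work are solid. World frame = base frame: x ahead of the robot, y to its left, z up, the work surface at z = 0. Lengths are in mm, angles in rad, forces in N, time in s.
With the tool pointing down it reaches from about 400 to 875 mm from the base axis. Payload 19.3 kg.
Tool frame: the origin (TCP) lies at the very end of the fingers, on their centre line; the grasp point (between the pads) lies 19 mm behind it (grip_point_offset is the z of the grasp point in the tool frame, in mm); z points along the fingers, y is the line along which they close (so a half turn about z gives the same grasp; the last joint's range is limited). The gripper opens to 85 mm and grips with 20 to 120 N. Pads are 22 mm wide; open, the fingers measure 114 mm over their backs; the gripper's body (76 mm by 85 mm) begins 54 mm behind the grasp point. The pads swing forward as they close: fully open they stand 13 mm farther back than shut.
Start: joints at [1.066, 0.521, -0.036, 1.599, 0.021, 1.021, -0.113], TCP at [263.24, -566.85, 231.291] pointing down, gripper open.
Joint ranges: [-2.91, 2.91], [-0.3, 2.13], [-1.5, 1.42], [0.17, 2.43], [-1.26, 4.41], [0.16, 1.93], [-2.52, 2.52]. Speed limits (rad/s): [1.89, 1.89, 2.39, 2.39, 3.01, 3.01, 3.01].

INTERFACE

Orientations are given as a 3x3 rotation matrix whose columns are the frame's x, y, z axes.
In Python, from workcell import movep, movel, goto_joints, open_gripper, clamp, wait, inverse_kinematics, read_state, camera, PlanningError, finish_job, grip_point_offset gives the robot as it stands. Calls block until the motion is done:
- movep(position, orientation): joint-space move of the TCP to a pose.
- movel(position, frame=None, max_speed=150, guard=None): straight line of the TCP; frame=None keeps the orientation; max_speed is the mean speed in mm/s. With guard (N) it stops when the force on the tool has changed by that much, and returns True; else False.
- goto_joints(angles): joint-space move.
- open_gripper() and clamp(): open the fingers fully, or close them until they stop; the grip force is fixed at half the most.
- wait(seconds).
- inverse_kinematics(position, orientation): joint angles nearest the present ones, or None.
- read_state(): the state.
- camera(name): name is "scene" or "side" or "wrist"; returns a dict with "image" (420x560x3 uint8, blue, green, red), "range_z" (420x560 float32, mm along the optical axis (not along the pixel's ray), 0 where there is no reading), "fx", "fy", "cx", "cy" (pixels), "cam_to_world" (4x4, takes a point from camera to world coordinates). Camera axes: x right, y up, looking along -z (the intrinsics and any distortion apply to the point x, -y, -z); pixel columns grow to the right and rows downward; lengths in mm; the calibration is good to about 2 mm. The wrist camera is an equidistant fisheye: a pixel r from the principal point sees the ray r / f radians off the axis. A picture is of the moment at which its call begins.
A pose or a line that the arm cannot do raises PlanningError and nothing moves.
- finish_job(): hands the job in; it is judged then, once.
The state is a dict: "time": time; "qpos": joint angles; "qvel": joint speeds; "joint_efforts": joint torques, N m; "eef_pos": TCP position; "tool_rot": TCP orientation; "ft_force": force on the tool from outside, world axes, zero at the start; "torque": the same for the moment, N m; "finger_gap": finger opening in mm; "gripper_force": force on a finger pad.
Only numpy, scipy, OpenCV 4.12 (cv2) and the standard library are available. Lean on these libraries where they do the work, as an engineer would, in place of code of your own. Each camera call takes 0.05 s, during which the arm holds its last target. There are 200 camera calls.

TASK

One of the three steel pitch combs on the dark stone block matches the thread of the lead screw held in the checking stand. Lay that comb flat on the stand's ledge at the middle of the screw and slide it in until its teeth are fully home in the thread, then slide the check bolt all the way across behind it to prove that it sits home and flat. Let go of everything, and leave the other two combs where they lie.

Things in the scene. Friction and masses are not known exactly. Their poses are not given: they have to be found in the camera images.
- stand: Fixed grey checking stand, on a foot, holding a lead screw along y between two dark end blocks (y +-36 to +-48 mm, top z 124). Origin at desk height below the middle of the screw's axis; x away from the robot (within 0.2 rad), y left along the screw, z up. In front of the screw a flat ledge: top z 100 mm, x -85 to -14.5, y -78 to +46.
- screw (a point): Middle of the screw's axis, 103 mm above the desk; axes as the stand's. Steel screw, 26 mm diameter, pitch 10 mm, thread 5 mm deep. Facing the ledge, crests stand 13 mm before the axis (x -13) and grooves are centred at y 0, +-10, +-20 mm, 8 mm wide at the crests and 3 mm at the bottom.
- seat (a point): Point on the ledge's top (stand frame x -36, y 0, z 100 mm) where the origin of the matching comb lies when home at the screw's middle, tooth roots touching the crests, comb x along stand x. One groove (10 mm) to either side is as good. Axes as the stand's.
- comb_5_teeth: Steel comb, 5 teeth 10 mm apart, 4.4 mm long. Fits the screw (0.6 mm play a side). Leaf 50x50x6 mm flat on the stone block, teeth away from the robot within 0.4 rad. On it a grey finger grip 12 mm wide (y) x 18 long (x), top at z 36 mm, foot flange 24x18 mm to z 9 mm. 0.14 kg. Origin on the underside below the grip; x to the teeth (roots x +23, tips +27.4), back edge x -27, y along the teeth, middle tooth y 0.
- comb_3_teeth: Steel comb, 3 teeth 14 mm apart, 5.8 mm long. Does not fit. Leaf 50x50x6 mm flat on the stone block, teeth away from the robot within 0.4 rad. On it a grey finger grip 12 mm wide (y) x 18 long (x), top at z 36 mm, foot flange 24x18 mm to z 9 mm. 0.14 kg. Origin on the underside below the grip; x to the teeth (roots x +23, tips +28.8), back edge x -27, y along the teeth, middle tooth y 0.
- comb_7_teeth: Steel comb, 7 teeth 7 mm apart, 4.0 mm long. Does not fit. Leaf 50x50x6 mm flat on the stone block, teeth away from the robot within 0.4 rad. On it a grey finger grip 12 mm wide (y) x 18 long (x), top at z 36 mm, foot flange 24x18 mm to z 9 mm. 0.14 kg. Origin on the underside below the grip; x to the teeth (roots x +23, tips +27.0), back edge x -27, y along the teeth, middle tooth y 0.
- granite_block: Fixed dark stone block, 62 (x) x 250 (y) x 60 mm high, on which the three combs lie side by side in any order, about 75 mm apart. Origin at desk height below its middle; z up.
- monitor: Room furniture, to keep the arm clear of: a monitor whose screen hangs from 0.19 to 0.64 m above the desk; the screen's right-hand end is at about x 0.28, y +0.03 m in the room and it runs to the left from there. Origin at the middle of its foot. (A cabinet 0.155 m high stands left of the stand, from y -0.135 to +0.06, beyond x 0.42.)
- check_bolt (a joint): Check bolt's travel (m): 0 back (starts 0 to 0.006), 0.040 fully across; slides along stand +y, 2 N friction, stays put. Bar on the ledge, stand frame x -77 to -65, z 100.5 to 114 mm, leading end y -34 mm + travel; its lip reaches to x -57 above z 108.5. Clears the back of a comb that is home and flat by 2 mm behind, 2.5 above; else it runs against the comb.
- bolt_knob (a point): Middle of the check bolt's upright black knob, a cylinder 14 mm in diameter, 24 mm high (12 mm above and below this point); moves with the bolt. Stand frame: x -71, y -62 + travel, z 129 mm. Behind the bar a low guide, x -84 to -79, y -76 to -24, top z 112 mm.
Not all that is in view belongs to the job. Leave any yellow look-alike of the comb_5_teeth alone.

How it is judged:
By the outcome, as a careful person would: the job done as asked, in the order asked, and still so for the second after the job is handed in, with the robot touching nothing.
It also fails if it takes over 40 s, if anything falls off the work surface, if the arm or the gripper's body presses on something with over 40 N, if the wrist force passes 120 N, or if a joint passes its speed limit or range.

## Working session

There is one attempt and no reset: what is moved stays moved. The work goes in short steps, each a Python script; the robot and the scene stay as the last script left them, time stands still between calls to the robot, and variables do not carry over. Pictures are saved under pics/ and viewed, at most 13 in all, crops included, and the job is handed in when it is done.

```bash
mkdir -p pics; ls
cat > h.py <<'E'
import numpy as np, cv2
from workcell import *
def cloud(c):
    h,w=c["range_z"].shape; u,v=np.meshgrid(np.arange(w),np.arange(h)); z=c["range_z"]
    P=np.stack([(u-c["cx"])/c["fx"]*z,-(v-c["cy"])/c["fy"]*z,-z],-1)
    T=np.array(c["cam_to_world"]); W=P@T[:3,:3].T+T[:3,3]; W[z==0]=np.nan; return W
E
python3 - <<'E'
from h import *
ims=[]
for n in("scene","side"):
    c=camera(n); np.savez("pics/"+n+".npz",**c); cv2.imwrite("pics/"+n+".png",c["image"]); print(n,c["fx"],c["cx"],c["cy"],np.round(c["cam_to_world"],2).tolist())
print(read_state()["time"],grip_point_offset, read_state()["ft_force"])
E
```

```text
pics
scene 537.4711348250302 283.20526043417016 209.56965257506087 [[0.58, 0.53, -0.62, -586.83], [-0.82, 0.35, -0.46, -712.3], [-0.02, 0.77, 0.64, 1070.43], [0.0, 0.0, 0.0, 1.0]]
side 420.76096950971703 276.38564266017846 207.2932023581399 [[-0.73, -0.48, 0.49, 943.21], [0.69, -0.52, 0.51, 588.93], [0.01, 0.71, 0.71, 950.78], [0.0, 0.0, 0.0, 1.0]]
0.1 -18.700000000000003 [ 0.52591332  0.05311644 -0.87090504]
```

View pics/scene.png

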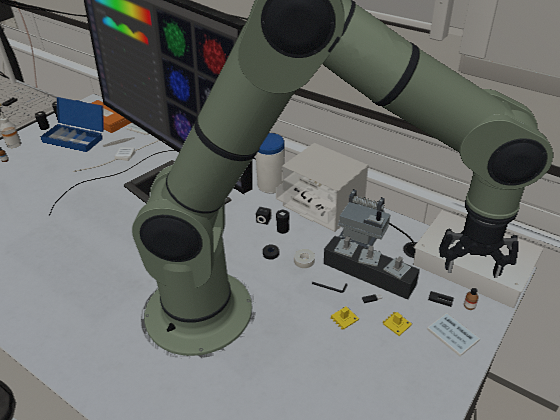

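View pics/side.png

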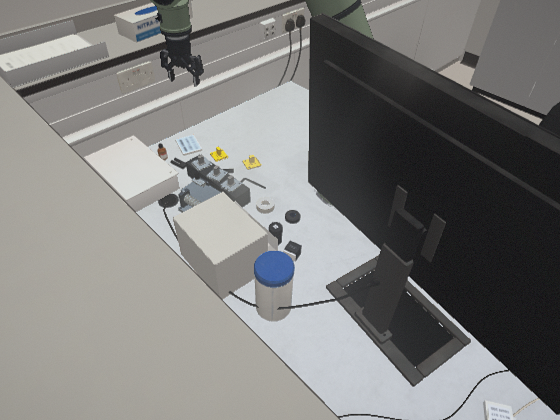

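The scene view shows three grey combs on the dark block at about (347,245), (370,255) and (399,265), with the stand behind at (365,220). The yellow look-alikes at (343,316) and (397,322) are to be left alone. Next I'll take a close crop and the positions.

Run:
```python
from h import *
c=dict(np.load("pics/scene.npz")); W=cloud(c)
for u,v in[(347,243),(370,253),(399,263),(325,262),(413,290),(418,268),(333,240),(365,228),(378,203),(378,213),(343,316),(397,322),(345,228),(383,238),(355,195),(385,210)]: print(u,v,np.round(W[v,u]))
i=c["image"][180:300,315:435]; cv2.imwrite("pics/c1.png",cv2.resize(i,(600,600),interpolation=cv2.INTER_CUBIC))
```

```text
347 243 [ 347. -231.   88.]
370 253 [ 352. -298.   83.]
399 263 [ 358. -377.   86.]
325 262 [ 324. -180.    7.]
413 290 [ 365. -424.    7.]
418 268 [ 455. -398.   -3.]
333 240 [ 362. -180.   61.]
365 228 [ 427. -242.   87.]
378 203 [ 498. -240.  127.]
378 213 [ 440. -269.  145.]
343 316 [ 180. -321.   19.]
397 322 [ 239. -438.   17.]
345 228 [ 434. -177.   50.]
383 238 [ 506. -265.    2.]
355 195 [ 506. -164.  116.]
385 210 [ 630. -209.   -4.]
```

View pics/c1.png

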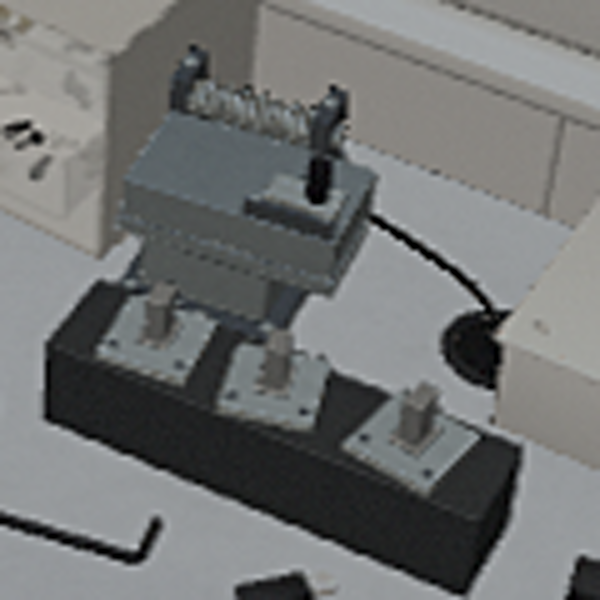

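The crop shows the stand, with its knob at scene (379,214), and three combs whose teeth can't be resolved from here. I'll go above the block and look with the wrist camera.

```bash
cat >> h.py <<'E'
def R(a,s=1):  # tool down, tool x = s*(cos a, sin a)
    x=s*np.array([np.cos(a),np.sin(a),0]); z=np.array([0,0,-1.]); return np.column_stack([x,np.cross(z,x),z])
def wcloud(c):
    h,w=c["range_z"].shape; u,v=np.meshgrid(np.arange(w),np.arange(h)); z=c["range_z"]
    a=(u-c["cx"])/c["fx"]; b=(v-c["cy"])/c["fy"]; r=np.hypot(a,b)+1e-9; k=np.tan(r)/r
    P=np.stack([a*k*z,-b*k*z,-z],-1); T=np.array(c["cam_to_world"]); W=P@T[:3,:3].T+T[:3,3]; W[(z==0)]=np.nan; return W
def ortho(c,xr,yr,z0,s=4):
    "rectified top view at height z0: rows = x falling, cols = y falling, s px/mm"
    xs=np.arange(xr[1],xr[0],-1/s); ys=np.arange(yr[1],yr[0],-1/s); X,Y=np.meshgrid(xs,ys,indexing='ij')
    T=np.array(c["cam_to_world"]); P=(np.stack([X,Y,np.full_like(X,z0)],-1)-T[:3,3])@T[:3,:3]
    a,b,d=P[...,0],-P[...,1],-P[...,2]; r=np.hypot(a,b)+1e-9; th=np.arctan2(r,d)
    return cv2.remap(c["image"],(c["cx"]+c["fx"]*th*a/r).astype(np.float32),(c["cy"]+c["fy"]*th*b/r).astype(np.float32),cv2.INTER_CUBIC)
E
python3 - <<'E'
from h import *
s=read_state(); print(np.round(s["tool_rot"],2).tolist())
for sg in(1,-1): 
    for p in([380,-300,300],[350,-231,115],[440,-240,140]): 
        q=inverse_kinematics(p,R(0,sg)); print(sg,p,None if q is None else np.round(q,2))
t=np.array(s["tool_rot"]); sg=1 if t[0,0]>0 else -1
try: movep([390,-300,290],R(0,sg))
except PlanningError as e: print(e)
c=camera("wrist"); np.savez("pics/w1.npz",**c); cv2.imwrite("pics/w1.png",c["image"]); print(c["fx"],np.round(c["cam_to_world"],2).tolist(),read_state()["time"])
E
```

```text
[[0.91, 0.42, -0.0], [0.42, -0.91, 0.0], [-0.0, -0.0, -1.0]]
1 [380, -300, 300] [ 0.56  0.22 -0.02  1.87  0.01  1.05 -1.03]
1 [350, -231, 115] [ 0.47  0.4  -0.03  2.22  0.03  0.52 -1.16]
1 [440, -240, 140] [ 0.4   0.46 -0.03  2.01  0.02  0.68 -1.21]
-1 [380, -300, 300] [ 1.14  0.29 -0.73  1.84  0.21  1.09  1.9 ]
-1 [350, -231, 115] [ 0.99  0.47 -0.68  2.2   0.5   0.63  1.51]
-1 [440, -240, 140] [ 0.9   0.54 -0.7   1.98  0.48  0.79  1.5 ]
325.19226210127806 [[-0.0, 0.96, 0.27, 455.28], [-1.0, -0.0, 0.0, -300.74], [0.0, -0.27, 0.96, 432.37], [0.0, 0.0, 0.0, 1.0]] 1.3
```

View pics/w1.png

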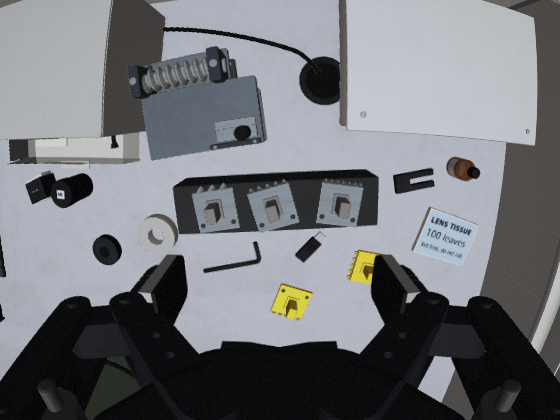

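The wrist view shows the combs at (212,207), (273,203) and (341,202), the screw at (180,73) and the knob at (241,131). I'll rectify it at the leaf-top height (66 mm) and at the ledge height.

Run:
```python
from h import *
c=dict(np.load("pics/w1.npz"))
a=ortho(c,(310,400),(-420,-180),66,3.3); b=ortho(c,(395,530),(-330,-130),100,3)
w=max(a.shape[1],b.shape[1]); f=lambda i:cv2.copyMakeBorder(i,0,0,0,w-i.shape[1],0)
cv2.imwrite("pics/o1.png",np.vstack([f(a),f(b)])[:600]); print(a.shape,b.shape)
```

```text
(297, 792, 3) (405, 600, 3)
```

View pics/o1.png

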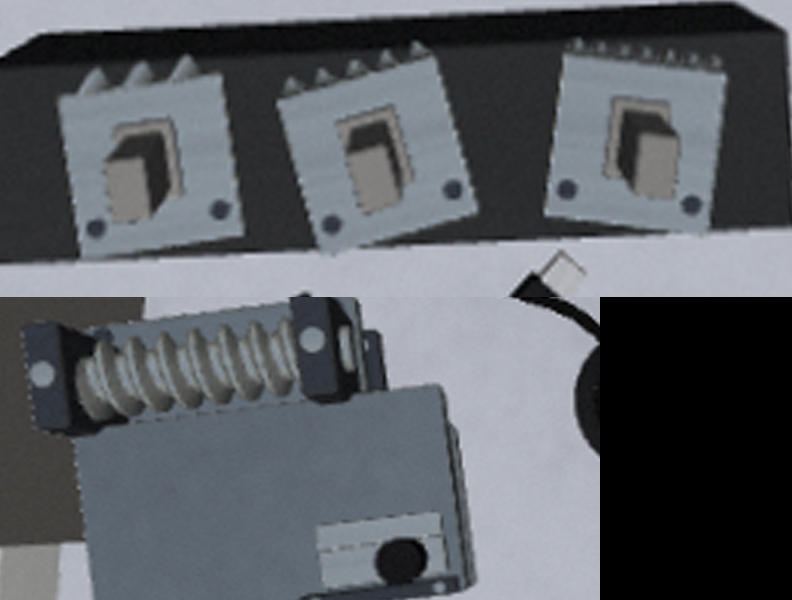

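The middle comb has five teeth 10 mm apart (pixels (291,87) to (418,47)), its origin is at about (355,-294), yaw 0.262. The left one has 3 teeth and the right one 7. The candidates in w1 were grey (212,207), (273,203), (341,202) and yellow (291,300), (363,266); I choose (273,203). The stand is at about (505.5,-198), yaw 0.12.

Run:
```python
from h import *
p=np.array([354.9,-293.9]); a=0.262
movep([*p,125],R(a)); print("g",movel([*p,72],max_speed=60,guard=12), read_state()["eef_pos"])
clamp(); s=read_state(); print(s["finger_gap"],s["gripper_force"],s["time"])
movel([*p,180],max_speed=120); s=read_state(); print(s["finger_gap"],s["ft_force"])
S=np.array([505.5,-198.2]); b=0.12; M=R(b)[:2,:1]
ex=np.array([np.cos(b),np.sin(b)])
t=S-48*ex; movep([*t,180],R(b))
c=camera("wrist"); np.savez("pics/w2.npz",**c); print(read_state()["eef_pos"],read_state()["time"])
# comb bottom at 180-12=168, leaf top 174
a=ortho(c,(410,520),(-280,-150),174,3); b=ortho(c,(430,550),(-290,-130),103,3)
w=max(a.shape[1],b.shape[1]); f=lambda i:cv2.copyMakeBorder(i,0,0,0,w-i.shape[1],0)
cv2.imwrite("pics/o2.png",np.vstack([f(a),f(b)])[:600]);print(a.shape,b.shape);cv2.imwrite("pics/w2.png",c["image"])
i=c["image"]; cv2.imwrite("pics/o2.png",np.vstack([f(a),f(b)])[:600]) if 0 else None
```

```text
g False [ 355.01778203 -294.01408013   72.22912832]
10.970318962433911 59.12745416164398 3.7167
10.679114076150494 [ 0.56614812 -0.28259599 -2.42635897]
[ 457.29519254 -204.12036852  179.41275467] 5.425
(330, 390, 3) (360, 480, 3)
```

View pics/w2.png

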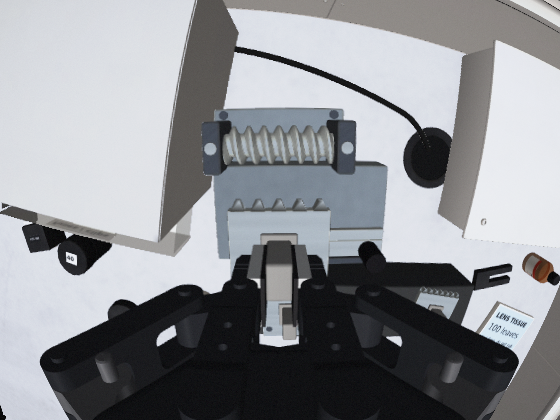

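The comb is held with its teeth at (237..322,204). The screw is ahead at (280,148) and the knob at (372,255). I'll measure both in the rectified views.

View pics/o2.png

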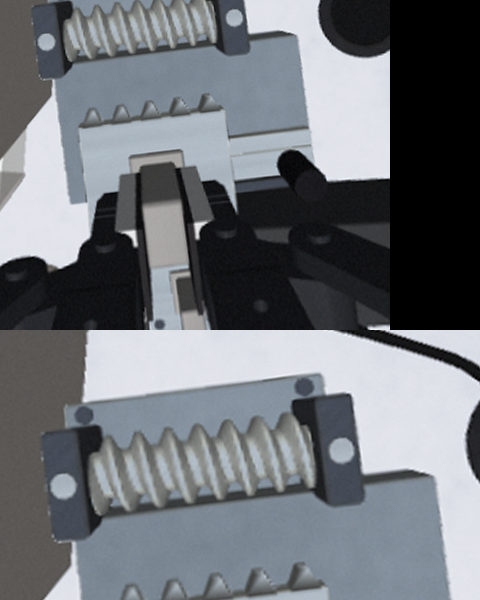

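Run:
```python
from h import *
c=dict(np.load("pics/w2.npz")); W=wcloud(c)
print("cam",np.round(c["cam_to_world"],3).tolist())
for n,(u,v) in dict(leafL=(235,220),leafM=(280,220),leafR=(325,220),leafback=(240,240),leafbackR=(320,240),ledge=(350,180),ledge2=(360,215),ledge3=(222,195),blkL=(210,160),blkR=(345,160),boltbar=(345,237)).items():
    print(n,np.round(np.nanmedian(W[v-2:v+3,u-2:u+3].reshape(-1,3),0),1))
Z=W[...,2]; m=(abs(Z-100)<4); m[:, :200]=0; m[:,400:]=0
b=np.float32(m)
pts=W[m][:,:2]; pts=pts[(pts[:,0]>400)&(pts[:,0]<510)]
print(len(pts),np.median(W[m][:,2]))
# crest profile: front silhouette of screw
T=np.array(c["cam_to_world"])
```

```text
cam [[0.12, 0.957, 0.265, 522.997], [-0.993, 0.115, 0.032, -195.22], [0.0, -0.267, 0.964, 321.654], [0.0, 0.0, 0.0, 1.0]]
leafL [ 473.  -180.   173.1]
leafM [ 475.6 -201.6  172.7]
leafR [ 478.  -223.1  172.7]
leafback [ 462.8 -183.3  172.8]
leafbackR [ 467.4 -222.5  173. ]
ledge [ 487.4 -250.1  100.3]
ledge2 [ 462.8 -262.2  100.1]
ledge3 [ 465.7 -161.7   99.9]
blkL [ 493.3 -155.9  124.1]
blkR [ 503.3 -239.1  123.9]
boltbar [ 449.8 -250.3  114.1]
8361 99.9377737597053
```

```bash
cat >> h.py <<'E'
def measure(c,leafz):
    W=wcloud(c); Z=W[...,2]
    u,v=np.meshgrid(np.arange(560),np.arange(420))
    near=(W[...,0]>400)&(W[...,0]<530)&(W[...,1]>-290)&(W[...,1]<-130)
    m=near&(abs(Z-124)<1.5)&(v<185); P=W[m][:,:2].astype(np.float32)
    L,Rr=P[P[:,1]>-198],P[P[:,1]<=-198]
    rl,rr=cv2.minAreaRect(L),cv2.minAreaRect(Rr)
    cl,cr=np.array(rl[0]),np.array(rr[0]); d=cl-cr
    print("blocks",rl,rr,"mid",(cl+cr)/2,"yaw",np.arctan2(-d[0],d[1]),"sep",np.hypot(*d))
    return W,near
E
python3 - <<'E'
from h import *
S=np.array([505.5,-198.2]); b=0.12; ex=np.array([np.cos(b),np.sin(b)])
t=S-46*ex; movel([*t,138],max_speed=100)
c=camera("wrist"); np.savez("pics/w3.npz",**c); s=read_state(); print(s["eef_pos"],s["time"])
measure(dict(np.load("pics/w2.npz")),173); measure(c,131)
a=ortho(c,(425,525),(-260,-140),131,5)   # leaf plane, also near the blocks' top
cv2.imwrite("pics/o3.png",a); print(a.shape)
E
```

```text
[ 459.92021233 -204.05569595  138.47828643] 6.0417
blocks ((501.91448974609375, -150.62069702148438), (26.616497039794922, 53.36412811279297), 86.34313201904297) ((511.22039794921875, -238.52261352539062), (34.14198684692383, 12.210840225219727), 6.119609832763672) mid [ 506.56744385 -194.57165527] yaw 0.10547408087007404 sep 88.39313803992194
blocks ((508.8101501464844, -147.4644775390625), (42.8005485534668, 26.577247619628906), 5.89361047744751) ((513.20654296875, -238.33251953125), (30.22515869140625, 12.08615493774414), 7.341429710388184) mid [ 511.00834656 -192.89849854] yaw 0.04834446882689436 sep 90.9743333327682
(500, 600, 3)
```

View pics/o3.png

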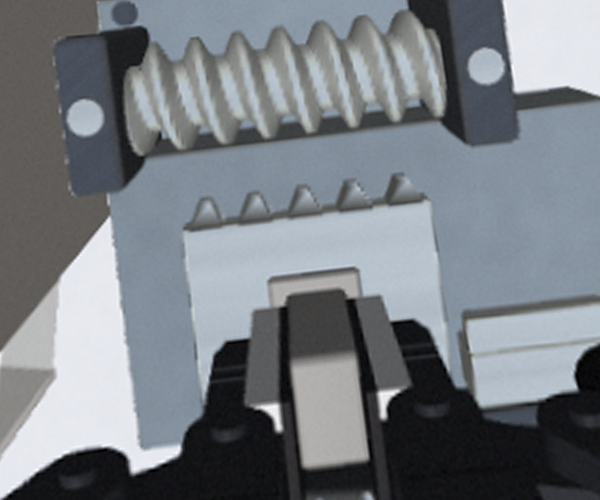

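The discs on the end blocks, at (86,117) and (486,66), put the stand's middle at (505.8,-197.4) with yaw 0.125. The comb's middle tooth at (303,197) puts the comb origin at the TCP. I'll correct by about 0.8 mm in y, lower it and slide in.

```bash
cat >> h.py <<'E'
S=np.array([505.8,-197.4]); B=0.124; ex=np.array([np.cos(B),np.sin(B)]); ey=np.array([-ex[1],ex[0]])
def st(x,y): return S+x*ex+y*ey
def rep(n):
    s=read_state(); d=np.array(s["eef_pos"][:2])-S
    print(n,"stand xy",np.round([d@ex,d@ey],2),"z",round(s["eef_pos"][2],2),"F",np.round(s["ft_force"],1),"gap",round(s["finger_gap"],1),"t",round(s["time"],2))
E
python3 - <<'E'
from h import *
movel([*st(-45,0),130],R(B),max_speed=60); rep("above")
print(movel([*st(-45,0),111.3],max_speed=25,guard=5)); rep("down")
z=read_state()["eef_pos"][2]
print(movel([*st(-34,0),z],max_speed=12,guard=10)); rep("in")
c=camera("wrist"); np.savez("pics/w4.npz",**c)
cv2.imwrite("pics/o4.png",ortho(c,(425,525),(-260,-140),104,5))
E
```

```text
above stand xy [-45.07   0.14] z 129.82 F [ 0.   0.2 -2.1] gap 10.8 t 6.33
True
down stand xy [-45.17   0.08] z 112.22 F [-1.1  0.9 10.1] gap 10.9 t 7.01
True
in stand xy [-45.2    0.11] z 112.21 F [-1.3  0.   7.7] gap 10.6 t 7.33
```

View pics/o4.png

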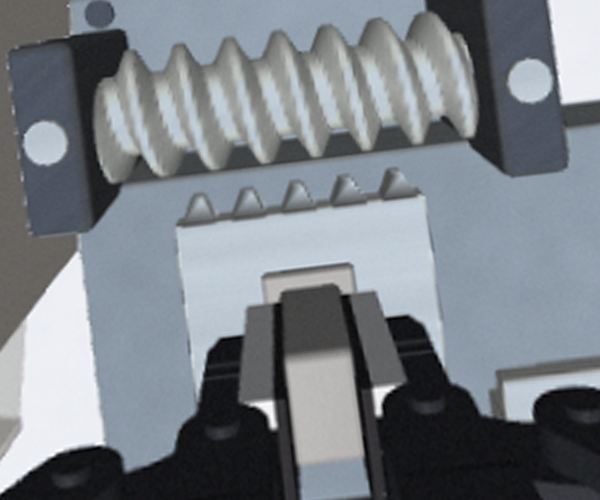

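The comb is on the ledge with its middle tooth at (297,195), pointing at the groove near (290,158). The guard tripped on the contact transient. I'll relieve the downward press slightly and slide in.

Run:
```python
from h import *
movel([*st(-45,0),112.8],max_speed=10); wait(.1); rep("relieved")
print(movel([*st(-34,0),112.8],max_speed=10,guard=10)); rep("in")
```

```text
relieved stand xy [-4.509e+01  4.000e-02] z 112.64 F [-0.5  0.4 -2.2] gap 11.0 t 7.72
False
in stand xy [-3.522e+01  1.000e-02] z 112.6 F [-6.6 -1.3  2.3] gap 11.0 t 8.97
```

Run:
```python
from h import *
print(movel([*st(-33,0),112.6],max_speed=10,guard=15)); rep("press")
p=read_state()["eef_pos"]; 
movel([*st(-35.1,0),112.3],max_speed=10); rep("relax")
open_gripper(); rep("open"); 
q=read_state()["eef_pos"]; movel([q[0],q[1],215],max_speed=120); 
t=st(-60,-35); movel([*t,215],R(B),max_speed=150); rep("up")
c=camera("wrist"); np.savez("pics/w5.npz",**c)
cv2.imwrite("pics/o5.png",ortho(c,(410,525),(-290,-140),106,5)[:600])
```

```text
False
press stand xy [-3.505e+01 -2.000e-02] z 112.4 F [-12.8  -0.7   7.3] gap 10.9 t 9.22
relax stand xy [-35.38  -0.04] z 112.31 F [-5.2 -0.4  3. ] gap 10.8 t 9.58
open stand xy [-35.08  -0.  ] z 112.3 F [ 0.7  0.7 -0.8] gap 85.5 t 10.29
up stand xy [-60.35 -35.15] z 214.54 F [0.7 0.1 0.5] gap 85.3 t 11.73
```

View pics/o5.png

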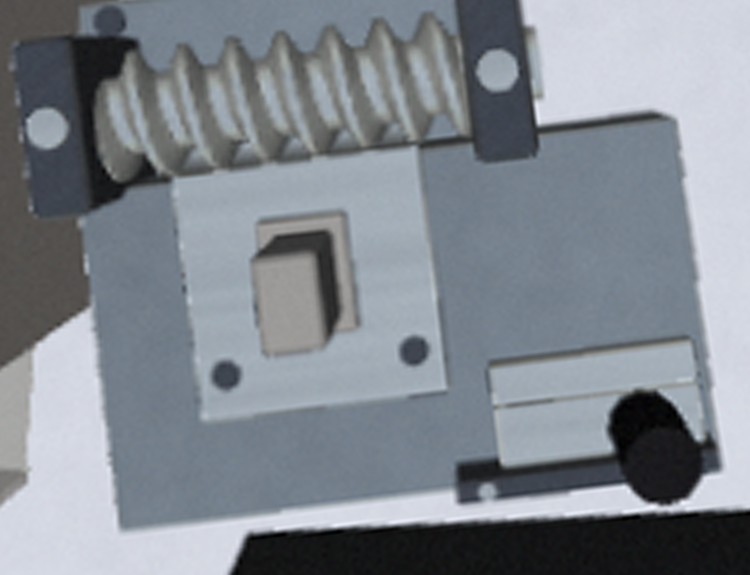

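The comb is home: its front edge meets the crests along (175,180) to (420,147), and it lies square. The bolt is still back, with the knob at (660,450). I'll push the knob with closed fingers until the stop.

Run:
```python
from h import *
clamp(); movel([*st(-71,-102),215],max_speed=150)
print(movel([*st(-71,-102),121],max_speed=120,guard=15)); rep("beside")
print(movel([*st(-71,-85),121],max_speed=40)); rep("near")
print(movel([*st(-71,-34),121],max_speed=30,guard=14)); rep("pushed")
```

```text
False
beside stand xy [ -70.67 -102.12] z 121.61 F [ 0.  -0.2  1. ] gap -0.3 t 14.08
False
near stand xy [-70.9  -84.96] z 121.14 F [ 0.4 -0.3  0.3] gap 0.1 t 14.66
True
pushed stand xy [-71.17 -42.13] z 121.06 F [ 1.  -5.2 -1.1] gap 0.1 t 15.97
```

Run:
```python
from h import *
print(movel([*st(-71,-40),121],max_speed=20,guard=20)); rep("press")
movel([*st(-71,-62),121],max_speed=80); movel([*st(-71,-62),215],max_speed=120); movel([*st(-80,-30),240],R(B),max_speed=120); open_gripper(); wait(.2); rep("clear")
c=camera("wrist"); np.savez("pics/w6.npz",**c); W=wcloud(c); 
m=(abs(W[...,2]-141)<1.5)&(abs(W[...,0]-440)<30)&(abs(W[...,1]+215)<50); k=np.nanmedian(W[m][:,:2],0)-S; print("knob",k@ex,k@ey,m.sum())
cv2.imwrite("pics/o6.png",ortho(c,(410,525),(-290,-140),106,5)[:600])
```

```text
False
press stand xy [-71.07 -41.67] z 121.22 F [ -0.8 -14.3  -3.4] gap -0.2 t 16.23
clear stand xy [-80.   -29.98] z 240.0 F [-0.1 -0.3 -0.1] gap 85.0 t 19.07
knob -70.21984993607049 -21.943608939084257 237
```

View pics/o6.png

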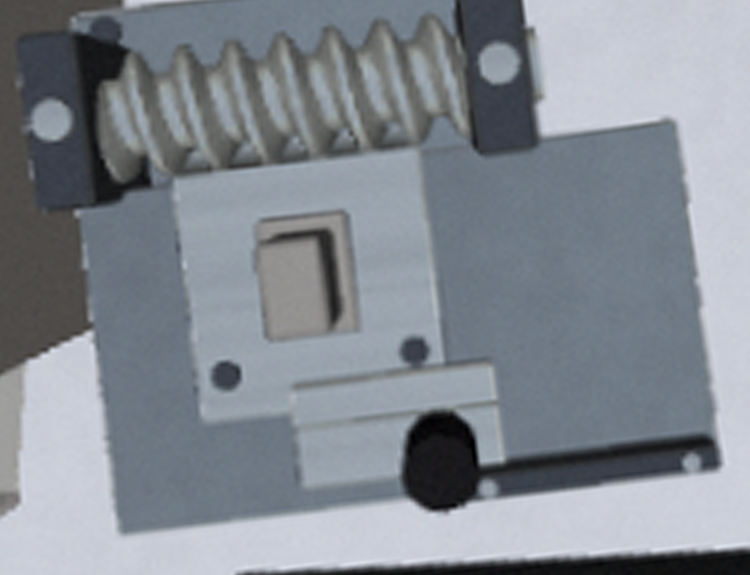

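The bolt is fully across: the knob is at stand y -21.9 (nominal -22), and its lip lies over the comb's back edge at (295,400). The comb is unmoved, and the gripper is open and clear.

```bash
python3 -c "
from workcell import *
print(finish_job())"
```

```text
the job is handed in; nothing more can be done
None
```

The 5-tooth comb is seated home at the middle of the screw, the check bolt is fully across behind it, I left the other two combs alone, and the job is handed in at about 19 s.

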